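Find the full token tin by heft and hold it up

ROBOT

A 7-joint arm with a two-finger parallel gripper is mounted at the origin on the work surface. World frame = base frame: x ahead of the robot, y to its left, z up, the work surface at z = 0. Lengths are in m, angles in rad, forces in N, time in s.
With the tool pointing down it reaches from about 0.4 to 0.85 m from the base axis. Payload 10.4 kg.
Tool frame: the origin (TCP) lies between the finger pads; the fingertips stand 17 mm ahead of it and the grasp point (between the pads) lies 2 mm behind it; z points along the fingers, y is the line along which they close (so a half turn about z gives the same grasp; the last joint's range is limited). The gripper opens to 85 mm and grips with 20 to 120 N. Pads are 22 mm wide; open, the fingers measure 114 mm over their backs; the gripper's body (76 mm by 85 mm) begins 54 mm behind the grasp point. The pads swing forward as they close: fully open they stand 13 mm farther back than shut.
Start: joints at [1.143, 0.332, -0.065, 1.46, 0.022, 1.35, -0.088], TCP at [0.246, -0.574, 0.248] pointing down, gripper open.
Joint ranges: [-2.6, 2.6], [-0.5, 2.12], [-1.47, 1.34], [0.16, 2.42], [-1.27, 4.41], [0.06, 2.06], [-2.6, 2.6]. Speed limits (rad/s): [2.22, 2.22, 2.79, 2.79, 3.14, 3.14, 3.14].

INTERFACE

Orientations are given as a unit quaternion [x, y, z, w].
In Python, from workcell import readout, imaging, manip gives the robot as it stands. The module is installed in compiled form; this text tells all that it offers.
- The arm moves only by the shell command python3 -m crank 'ROWS' [OPENING] [FORCE]. ROWS is JSON, a list of rows, each a list of 4 numbers: the shift along the tool's x, y, z as a fraction of full scale, then the turn about the tool's z as a fraction of full scale. In form: [[x, y, z, yaw], ...]. A call has 1 to 5 rows; each row is the pose to reach, as a shift and turn from the pose commanded when the call began, along the tool's axes at that moment; what a row does not reach only later rows make up. Full scale, the value 1, is 400 mm for a shift and 60 degrees for a turn. A row lasts 1/12 s, in which the tool goes at most 41.7 mm and 7.16 degrees, less where a joint would pass 70% of its speed; a pose out of reach is approached as far as the arm can. A call with a number of a shift or a turn outside -1 to 1 is refused whole. A call with a gripper value outside its range is refused whole. OPENING is the gripper command: -1 is shut, 1 is fully open, values between are in proportion, set as the call begins (- or left out, the last holds). The fingers move at their own pace and stop on an object; FORCE is the grip in N (left out, the last holds). Time passes only in rows, so rows that repeat a pose let the fingers close. It gives the time, the measured TCP pose, the force, the opening and the grip force at its end, in the units of the state.
- readout.get_obs(): the state, without advancing time (a new reading comes with each control period).
- imaging.camera(name): name is "scene" or "top" or "wrist"; returns a dict with "color" (384x512x3 uint8, red, green, blue), "fx", "fy", "cx", "cy" (pixels), "k1" (the pictures are not rectified: a ray, as slopes to the right and down, at radius r is drawn at 1 + k1 r^2 times it, then the intrinsics apply), "rvec" (rotation vector, rad) and "tvec" (3), from world to camera coordinates, as OpenCV has them. Camera axes: x right, y down, z forward; pixel columns grow to the right and rows downward; lengths in m; the calibration is good to about 2 mm. A picture is of the moment at which its call begins. There is no depth.
- manip.hand_in(): hands the job in; it is judged then, once.
The state is a dict: "clock": time; "joint_pos": joint angles; "joint_velocities": joint speeds; "tau": joint torques, N m; "position": TCP position; "ee_rot": TCP orientation; "ft_force": force on the tool from outside, world axes, zero at the start; "torque": the same for the moment, N m; "grip_width": opening from 0.0 (shut) to 1.0 (fully open); "grasp_force": force on a finger pad.
Only numpy, scipy, OpenCV 4.12 (cv2) and the standard library are available. Lean on these libraries where they do the work, as an engineer would, in place of code of your own. Each camera call takes 0.05 s, during which the arm holds its last target. There are 200 camera calls.

TASK

Three identical closed token tins stand on the car wash counter and only one is still full: heft them, stand the two lighter ones upright in the black refill tray, and finish with the heaviest held up in the gripper, upright, its underside at least 15 cm above the counter. End while still holding it there: do not put it down or let go. Set tins down rather than dropping them, and leave the coin dish, scent jar, tire gauge and vent clip where they are.

Things in the scene. Friction and masses are not known exactly. Their poses are not given: they have to be found in the camera images.
- tin_a: closed brass-coloured metal token tin, a plain upright cylinder 60 mm across and 72 mm high with its lid pressed on; one of three that look exactly alike. Origin at the centre of its underside, z up. By weight only they differ: the full tin weighs 700 to 850 g, each of the two part-used ones 190 to 460 g; which is which changes every time
- tin_b: closed brass-coloured metal token tin, a plain upright cylinder 60 mm across and 72 mm high with its lid pressed on; one of three that look exactly alike. Origin at the centre of its underside, z up. By weight only they differ: the full tin weighs 700 to 850 g, each of the two part-used ones 190 to 460 g; which is which changes every time
- tin_c: closed brass-coloured metal token tin, a plain upright cylinder 60 mm across and 72 mm high with its lid pressed on; one of three that look exactly alike. Origin at the centre of its underside, z up. By weight only they differ: the full tin weighs 700 to 850 g, each of the two part-used ones 190 to 460 g; which is which changes every time
- tray: black plastic refill tray fixed on the counter: open shallow box, outside 270 mm along its x, 160 mm along its y, 28 mm high, walls and floor 4 mm thick, so inside 262 x 152 mm; there is room for the two tins side by side along its x. Origin at the centre of its underside on the counter, z up, its inner floor 4 mm above the origin
- coin_dish: white ceramic coin dish with a few coins in it, 112 mm across the rim, 22 mm high; origin at the centre of its underside; bystander
- scent_jar: squat amber glass scent jar with metal lid, 66 mm across, 51 mm high; origin at the centre of its underside; bystander
- tire_gauge: matte black plastic pistol tire gauge lying on its side, 130 mm long along its y, its grip reaching about 65 mm out to +x near the -y end, 23 mm high; origin under the middle of its barrel; bystander
- vent_clip: red plastic vent clip freshener, 36 mm square, 22 mm high, with two short prongs out to +x (31 mm from the origin); origin at the centre of its underside; bystander
Not all that is in view belongs to the job. What is shaped like the tin_b but blue or red is not meant.

How it is judged:
At the end, for the whole second after the job is handed in: Two tins stand on the tray's floor, upright within 0.1 rad, at rest, let go, each weighing on the tray with under 5.6 N (the full one weighs over 6.8 N); the third is gripped (over 1 N), its underside over 0.15 m above the counter, upright within 0.25 rad, slower than 0.03 m/s ((((x of tin_b in the frame of tray between -0.105 and 0.105 m and y of tin_b in the frame of tray between -0.05 and 0.05 m and z of tin_b in the frame of tray below 0.01 m and angle between tin_b's own z axis and vertical below 0.1 rad and linear speed of tin_b below 0.02 m/s and contact force between tin_b and the fingers below 0.05 N and contact force between tin_b and tray between 1 and 5.6 N) and (x of tin_c in the frame of tray between -0.105 and 0.105 m and y of tin_c in the frame of tray between -0.05 and 0.05 m and z of tin_c in the frame of tray below 0.01 m and angle between tin_c's own z axis and vertical below 0.1 rad and linear speed of tin_c below 0.02 m/s and contact force between tin_c and the fingers below 0.05 N and contact force between tin_c and tray between 1 and 5.6 N) and height (world z) of tin_a above 0.15 m and angle between tin_a's own z axis and vertical below 0.25 rad and contact force between tin_a and the fingers above 1 N and linear speed of tin_a below 0.03 m/s) or ((x of tin_a in the frame of tray between -0.105 and 0.105 m and y of tin_a in the frame of tray between -0.05 and 0.05 m and z of tin_a in the frame of tray below 0.01 m and angle between tin_a's own z axis and vertical below 0.1 rad and linear speed of tin_a below 0.02 m/s and contact force between tin_a and the fingers below 0.05 N and contact force between tin_a and tray between 1 and 5.6 N) and (x of tin_c in the frame of tray between -0.105 and 0.105 m and y of tin_c in the frame of tray between -0.05 and 0.05 m and z of tin_c in the frame of tray below 0.01 m and angle between tin_c's own z axis and vertical below 0.1 rad and linear speed of tin_c below 0.02 m/s and contact force between tin_c and the fingers below 0.05 N and contact force between tin_c and tray between 1 and 5.6 N) and height (world z) of tin_b above 0.15 m and angle between tin_b's own z axis and vertical below 0.25 rad and contact force between tin_b and the fingers above 1 N and linear speed of tin_b below 0.03 m/s) or ((x of tin_a in the frame of tray between -0.105 and 0.105 m and y of tin_a in the frame of tray between -0.05 and 0.05 m and z of tin_a in the frame of tray below 0.01 m and angle between tin_a's own z axis and vertical below 0.1 rad and linear speed of tin_a below 0.02 m/s and contact force between tin_a and the fingers below 0.05 N and contact force between tin_a and tray between 1 and 5.6 N) and (x of tin_b in the frame of tray between -0.105 and 0.105 m and y of tin_b in the frame of tray between -0.05 and 0.05 m and z of tin_b in the frame of tray below 0.01 m and angle between tin_b's own z axis and vertical below 0.1 rad and linear speed of tin_b below 0.02 m/s and contact force between tin_b and the fingers below 0.05 N and contact force between tin_b and tray between 1 and 5.6 N) and height (world z) of tin_c above 0.15 m and angle between tin_c's own z axis and vertical below 0.25 rad and contact force between tin_c and the fingers above 1 N and linear speed of tin_c below 0.03 m/s))); the arm keeps its last pose, push and grip.
It fails at once if a tin is let go more than 20 mm up (dropped, or left on top of something) ((height (world z) of tin_a above 0.02 m and contact force between tin_a and the fingers below 0.01 N) or (height (world z) of tin_b above 0.02 m and contact force between tin_b and the fingers below 0.01 N) or (height (world z) of tin_c above 0.02 m and contact force between tin_c and the fingers below 0.01 N)).
It fails at once if a tin is tipped over (angle between any of tin_a, tin_b, tin_c's own z axis and vertical above 0.6 rad).
It fails at once if the coin dish, scent jar, tire gauge or vent clip is shifted more than 20 mm (distance of any of coin_dish, scent_jar, tire_gauge, vent_clip from where it was at the start of the episode above 0.02 m).
It also fails if it takes over 72 s, if anything falls off the work surface, if the arm or the gripper's body presses on something with over 40 N, if the wrist force passes 120 N, or if a joint passes its speed limit or range.

## Working session

There is one attempt and no reset: what is moved stays moved. The work goes in short steps, Python scripts to look and compute and a shell command to move; the robot and the scene stay as the last step left them, time stands still between calls to the robot, and variables do not carry over. Pictures are saved under pics/ and viewed, at most 10 in all, crops included, and the job is handed in when it is done.

```bash
mkdir -p pics; cat > h.py <<'E'
import numpy as np, cv2
from workcell import readout, imaging
def ray(c,u,v):
    R=cv2.Rodrigues(np.array(c["rvec"],float))[0]; t=np.array(c["tvec"],float).ravel()
    d=np.array([(u-c["cx"])/c["fx"],(v-c["cy"])/c["fy"]]); x=d.copy()
    for _ in range(20): x=d/(1+c["k1"]*(x@x))
    return -R.T@t, R.T@np.array([x[0],x[1],1])
def onplane(c,u,v,z):
    o,d=ray(c,u,v); return o+d*(z-o[2])/d[2]
def snap(n,f):
    c=imaging.camera(n); cv2.imwrite(f"pics/{f}.png",c["color"][:,:,::-1]); return c
E
python3 - <<'E'
from h import *
import pickle
a=snap("scene","s0");b=snap("top","t0")
pickle.dump((a,b),open("c0.pkl","wb"))
cv2.imwrite("pics/both.png",np.vstack([a["color"],b["color"]])[:,:,::-1][:, :])
im=np.hstack([a["color"],b["color"]])[:,:,::-1]
cv2.imwrite("pics/both.png",cv2.resize(im,(800,300)))
for c in (a,b): print(ray(c,256,192),c["fx"])
print(readout.get_obs())
E
```

```text
(array([0.82324397, 0.39912739, 0.62670853]), array([-0.39601211, -0.5174029 , -0.75860496])) 368.38653186579916
(array([ 0.36473894, -0.00569329,  1.37819812]), array([ 0.1532898 , -0.01306699, -0.98822576])) 494.098972409023
{'clock': 0.1, 'joint_pos': array([ 1.14335128,  0.33279769, -0.06468077,  1.46084948,  0.02161118,
        1.34992792, -0.08850165]), 'joint_velocities': array([-0.0004786 , -0.00021368, -0.00131365, -0.0030106 ,  0.00141507,
        0.00017964,  0.00130886]), 'tau': array([ 2.20997630e-03, -6.26740122e+01,  4.94864839e-02, -3.92428422e+01,
        1.63334375e-02,  6.92769274e-03,  3.37365805e-05]), 'position': array([ 0.24603058, -0.5741904 ,  0.24760606]), 'ee_rot': array([ 9.79582050e-01,  2.01043758e-01, -1.66610793e-04, -6.21460099e-04]), 'ft_force': array([-0.82641765,  0.79084972, -0.14798442]), 'torque': array([ 0.04906832,  0.00464181, -0.00389272]), 'grasp_force': 0.0, 'grip_width': 0.9997520638590484}
```

View pics/t0.png

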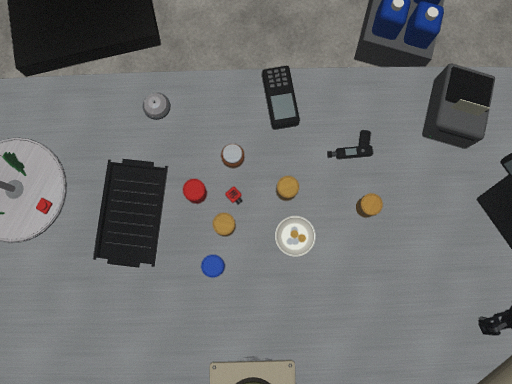

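View pics/s0.png

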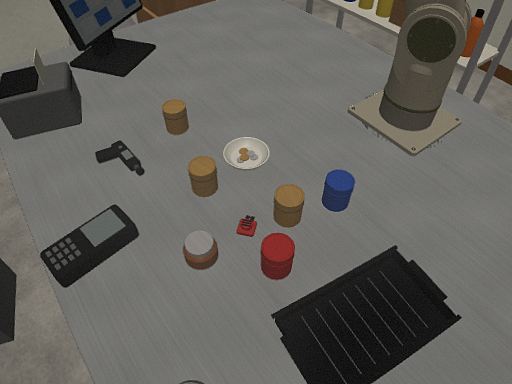

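The top view shows the three brass tins at (224,224), (288,188) and (370,205). The decoys are the red can (195,190), the blue can (213,266), the scent jar (232,155) and the coins in the dish (298,236). The tray is the black box at about (131,213). I'll choose the three brass-coloured cylinders.

```bash
python3 - <<'E'
from h import *
import pickle
a,b=pickle.load(open("c0.pkl","rb"))
for n,c in (("scene",a),("top",b)):
    hsv=cv2.cvtColor(c["color"],cv2.COLOR_RGB2HSV)
    def blobs(m,lo,name,z):
        m=cv2.morphologyEx(m,cv2.MORPH_OPEN,np.ones((3,3)))
        m=cv2.morphologyEx(m,cv2.MORPH_CLOSE,np.ones((5,5)))
        for k in cv2.findContours(m,cv2.RETR_EXTERNAL,cv2.CHAIN_APPROX_NONE)[0]:
            if lo<cv2.contourArea(k)<9000:
                M=cv2.moments(k);u,v=M["m10"]/M["m00"],M["m01"]/M["m00"]
                print(n,name,round(u),round(v),cv2.contourArea(k),onplane(c,u,v,z).round(4))
                if name=="black":
                    r=cv2.minAreaRect(k);print("  rect",np.array([onplane(c,*p,z)[:2] for p in cv2.boxPoints(r)]).round(3).tolist())
    blobs(cv2.inRange(hsv,(10,110,60),(25,255,255)),250,"brass",.036)
    if n=="top": blobs(cv2.inRange(hsv,(0,0,0),(179,255,60)),3000,"black",.028)
    if n=="top":
        for nm,u,v,z in (("red",195,190,.06),("blue",213,266,.06),("jar",232,155,.04),("clip",234,195,.02),("dish",295,236,.02)): print(nm,onplane(c,u,v,z).round(3))
t=b["color"]; cv2.imwrite("pics/crop.png",cv2.resize(t[140:280,80:400],None,fx=2.5,fy=2.5,interpolation=cv2.INTER_CUBIC)[:,:,::-1])
E
```

```text
scene brass 288 204 968.5 [0.4819 0.0631 0.036 ]
scene brass 202 175 820.5 [ 0.5792 -0.115   0.036 ]
scene brass 175 116 596.5 [ 0.5262 -0.3378  0.036 ]
scene brass 473 35 380.5 [-0.5883 -0.1338  0.036 ]
scene brass 387 9 675.0 [-0.4798 -0.4568  0.036 ]
scene brass 163 7 731.5 [ 0.2278 -0.988   0.036 ]
top brass 224 224 364.5 [0.4874 0.067  0.036 ]
top brass 370 204 367.0 [ 0.5317 -0.3374  0.036 ]
top brass 287 187 354.5 [ 0.5858 -0.1105  0.036 ]
top black 130 213 6008.0 [0.5242 0.3255 0.028 ]
  rect [[0.393, 0.429], [0.687, 0.396], [0.66, 0.222], [0.368, 0.26]]
top black 78 31 8809.5 [1.0729 0.4952 0.028 ]
  rect [[1.191, 0.727], [1.222, 0.271], [0.971, 0.24], [0.937, 0.677]]
red [0.579 0.142 0.06 ]
blue [0.374 0.096 0.06 ]
jar [0.678 0.041 0.04 ]
clip [0.568 0.038 0.02 ]
dish [ 0.45  -0.128  0.02 ]
```

View pics/crop.png

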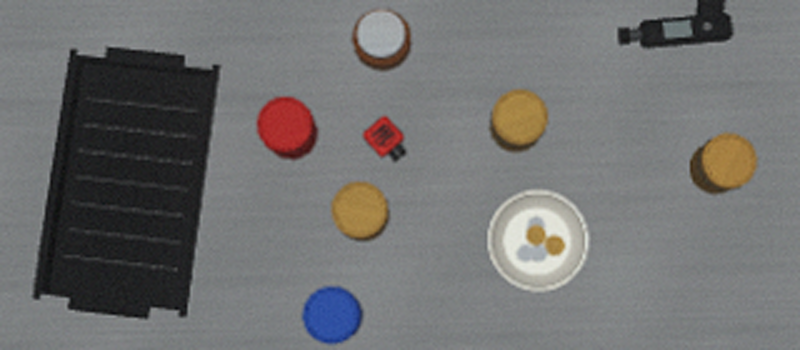

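```bash
python3 -m crank '[[0.08,-0.025,0,-0.11],[0.16,-0.05,0,-0.22],[0.24,-0.075,0,-0.33],[0.32,-0.1,0,-0.44],[0.4,-0.125,0,-0.55]]' 1 40; cat > go.py <<'E'
# usage: x y z heading -> shift in tool units from current pose
import sys
from h import *
from scipy.spatial.transform import Rotation as Ro
s=readout.get_obs();p=s["position"];R=Ro.from_quat(s["ee_rot"]).as_matrix()
x,y,z,h=map(float,sys.argv[1:5]); hd=np.degrees(np.arctan2(R[1,0],R[0,0]))
print("frac",((R.T@(np.array([x,y,z])-p))/.4).round(3),"yaw",round(-(h-hd)/60,3),"at",p.round(4),round(hd,1),"F",s["ft_force"].round(2),"t",s["clock"],"w",round(s["grip_width"],3),s["grasp_force"])
E
python3 go.py 0.529 -0.338 0.2 90
```

```text
clock: 0.52
position: [0.3744, -0.4642, 0.2481]
ee_rot: [0.881, 0.473, -0.0, -0.0]
ft_force: [0.4, 0.1, -0.2]
grip_width: 1.004
grasp_force: 0.0
frac [0.476 0.148 0.12 ] yaw -0.558 at [ 0.3744 -0.4642  0.2481] 56.5 F [ 0.39  0.06 -0.2 ] t 0.5167 w 1.004 0.0
```

```bash
python3 -m crank '[[0.1,0.03,0,-0.11],[0.2,0.06,0.03,-0.22],[0.3,0.09,0.06,-0.34],[0.4,0.12,0.09,-0.45],[0.47,0.145,0.12,-0.55]]' >/dev/null; python3 -m crank '[[0,0,0,0],[0,0,0,0]]' ; python3 go.py 0.529 -0.338 0.15 90
python3 - <<'E'
from h import *
c=snap("wrist","w1")
hsv=cv2.cvtColor(c["color"],cv2.COLOR_RGB2HSV)
m=cv2.inRange(hsv,(10,110,60),(25,255,255))
for k in cv2.findContours(m,cv2.RETR_EXTERNAL,cv2.CHAIN_APPROX_NONE)[0]:
    if cv2.contourArea(k)>800:
        (u,v),r=cv2.minEnclosingCircle(k);print(u,v,r,onplane(c,u,v,.072),onplane(c,u+r,v,.072))
E
```

```text
clock: 1.1
position: [0.5275, -0.3389, 0.1988]
ee_rot: [0.71, 0.704, 0.0, -0.001]
ft_force: [-0.8, -1.2, 0.9]
grip_width: 1.002
grasp_force: 0.0
frac [0.002 0.004 0.122] yaw -0.009 at [ 0.5275 -0.3389  0.1988] 89.5 F [-0.84 -1.15  0.89] t 1.1 w 1.002 0.0
258.7381286621094 181.76248168945312 31.64046287536621 [ 0.528499   -0.33164063  0.072     ] [ 0.55796824 -0.33193757  0.072     ]
```

View pics/w1.png

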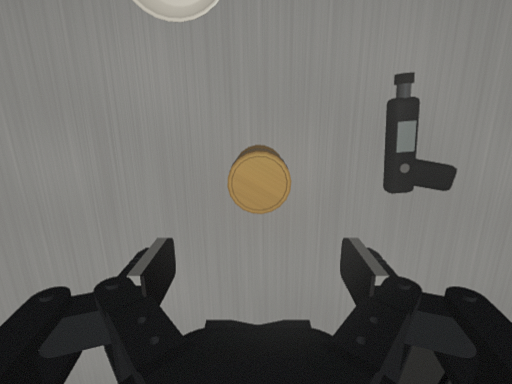

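The close view shows the brass tin's lid at (259,183), between the open fingers. The tire gauge is at (400,130) and the dish at (175,5), both clear. It matches the position I measured, so I'm descending to grip.

```bash
python3 -m crank '[[0.01,0.002,0.09,-0.01],[0.01,0.002,0.18,-0.01],[0.01,0.002,0.27,-0.01],[0.01,0.002,0.34,-0.01],[0.01,0.002,0.385,-0.01]]' 1 50 >/dev/null
python3 -m crank '[[0,0,0,0],[0,0,0,0],[0,0,0,0]]'
python3 -m crank '[[0,0,0,0],[0,0,0,0],[0,0,0,0],[0,0,0,0],[0,0,0,0]]' -1 50
python3 -m crank '[[0,0,0,0],[0,0,0,0],[0,0,0,0]]'
```

```text
clock: 1.82
position: [0.5276, -0.339, 0.0482]
ee_rot: [0.709, 0.705, 0.0, 0.001]
ft_force: [-0.0, -0.6, 0.1]
grip_width: 1.002
grasp_force: 0.0
clock: 2.23
position: [0.5282, -0.3384, 0.0483]
ee_rot: [0.709, 0.706, 0.0, 0.002]
ft_force: [-0.1, 0.4, 6.2]
grip_width: 0.691
grasp_force: 53.4
clock: 2.48
position: [0.5282, -0.3383, 0.0483]
ee_rot: [0.708, 0.706, 0.0, 0.002]
ft_force: [-0.6, 0.8, 6.9]
grip_width: 0.688
grasp_force: 53.4
```

```bash
python3 -m crank '[[0,0,-0.03,0],[0,0,-0.08,0],[0,0,-0.14,0],[0,0,-0.18,0],[0,0,-0.2,0]]' >/dev/null
for i in 1 2 3 4; do python3 -m crank '[[0,0,0,0],[0,0,0,0]]'|grep -E "ft|pos|grasp"; done; python3 go.py 0.594 0.314 0.22 90
```

```text
position: [0.527, -0.3376, 0.1263]
ft_force: [0.1, -0.5, -2.3]
grasp_force: 54.4
position: [0.5265, -0.3372, 0.1249]
ft_force: [0.4, 0.5, -2.9]
grasp_force: 54.4
position: [0.5269, -0.3374, 0.1256]
ft_force: [-1.1, -0.9, -2.1]
grasp_force: 54.4
position: [0.5271, -0.3376, 0.1261]
ft_force: [-0.6, 0.5, -2.7]
grasp_force: 54.4
frac [ 1.63   0.161 -0.235] yaw -0.003 at [ 0.5271 -0.3376  0.1261] 89.8 F [-0.56  0.48 -2.65] t 3.5667 w 0.69 54.427648186683655
```

About 2.5 N, so this tin is light and goes to the tray's far slot.

```bash
python3 -m crank '[[0.03,0,-0.05,0],[0.09,0.01,-0.1,0],[0.17,0.02,-0.15,0],[0.26,0.03,-0.19,0],[0.35,0.04,-0.21,0]]' >/dev/null
python3 -m crank '[[0.09,0.01,0,0],[0.18,0.02,0,0],[0.27,0.03,0,0],[0.36,0.04,0,0],[0.45,0.05,0,0]]' >/dev/null
python3 -m crank '[[0.09,0.01,0,0],[0.18,0.02,0,0],[0.27,0.03,0,0],[0.36,0.04,0,0],[0.45,0.05,0,0]]' >/dev/null
python3 -m crank '[[0.09,0,0,0],[0.18,0.01,0,0],[0.25,0.015,0,0],[0.31,0.02,0,0],[0.34,0.02,0,0]]' >/dev/null
python3 -m crank '[[0,0,0,0],[0,0,0,0],[0,0,0,0]]'
python3 go.py 0.594 0.314 0.1 90; python3 - <<'E'
from h import *
snap("wrist","w2")
E
```

```text
clock: 5.48
position: [0.5941, 0.2963, 0.2102]
ee_rot: [0.709, 0.705, -0.0, 0.001]
ft_force: [0.5, -0.1, -2.6]
grip_width: 0.691
grasp_force: 54.8
frac [ 0.045 -0.     0.275] yaw -0.005 at [0.5941 0.2963 0.2102] 89.7 F [ 0.45 -0.14 -2.62] t 5.4833 w 0.691 54.77303981781006
```

View pics/w2.png

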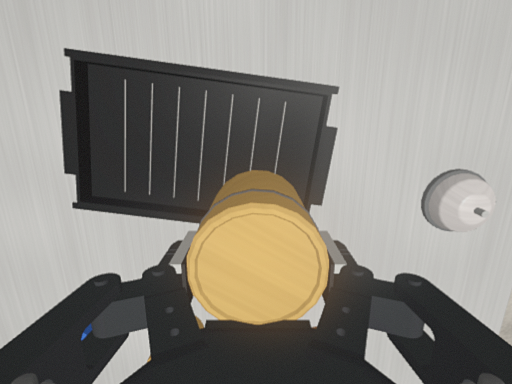

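The tray's rim corners appear at (66,50), (338,90) and (75,206), with the tin held upright at the far-x end.

```bash
python3 - <<'E'
from h import *
c=imaging.camera("wrist")
A,B,C=[onplane(c,u,v,.028)[:2] for u,v in ((66,50),(338,90),(75,206))]
print(A,B,C,"len",np.linalg.norm(B-A),np.linalg.norm(C-A),"centre",(B+C)/2)
e=(B-A)/np.linalg.norm(B-A); m=(B+C)/2; print(e,m+.07*e,m-.07*e)
E
```

```text
[0.40308076 0.42665431] [0.67864197 0.38692252] [0.38134612 0.26181049] len 0.27841084037583225 0.1662704986553198 centre [0.52999405 0.32436651]
[ 0.98976466 -0.14270919] [0.59927757 0.31437686] [0.46071052 0.33435615]
```

```bash
python3 -m crank '[[0.025,0,0.05,0],[0.05,0.005,0.14,0],[0.05,0.005,0.23,0],[0.05,0.005,0.31,0],[0.05,0.005,0.35,0]]' >/dev/null
python3 -m crank '[[0,0,0.01,0],[0,0,0.02,0],[0,0,0.03,0],[0,0,0.03,0],[0,0,0.03,0]]'
```

```text
clock: 6.42
position: [0.5963, 0.3184, 0.0597]
ee_rot: [0.708, 0.706, 0.001, 0.0]
ft_force: [-0.3, 0.3, -2.9]
grip_width: 0.691
grasp_force: 54.8
```

```bash
python3 -m crank '[[0,0,0.004,0],[0,0,0.008,0],[0,0,0.008,0],[0,0,0.008,0]]'
```

```text
clock: 6.75
position: [0.5956, 0.3182, 0.0552]
ee_rot: [0.708, 0.706, 0.0, 0.0]
ft_force: [-0.0, -0.2, -2.7]
grip_width: 0.687
grasp_force: 54.8
```

```bash
python3 -m crank '[[0,0,0.004,0],[0,0,0.006,0],[0,0,0.006,0],[0,0,0.006,0]]'
```

```text
clock: 7.08
position: [0.5956, 0.3181, 0.0526]
ee_rot: [0.708, 0.706, -0.0, 0.0]
ft_force: [-0.0, -0.8, -1.9]
grip_width: 0.688
grasp_force: 55.0
```

```bash
python3 -m crank '[[0,0,0.003,0],[0,0,0.004,0],[0,0,0.004,0]]' | grep -E "pos|ft"
python3 -m crank '[[0,0,0,0],[0,0,0,0],[0,0,0,0],[0,0,0,0],[0,0,0,0]]' 1 | grep -E "ft|wid|gras"
python3 -m crank '[[0,0,-0.03,0],[0,0,-0.1,0],[0,0,-0.19,0],[0,0,-0.28,0],[0,0,-0.36,0]]' | grep -E "pos|ft|wid|gras"
python3 go.py 0.485 0.065 0.2 90
```

```text
position: [0.5956, 0.3183, 0.0524]
ft_force: [-4.7, -3.5, 7.4]
ft_force: [-0.3, 0.2, -0.4]
grip_width: 1.006
grasp_force: 0.0
position: [0.5955, 0.3184, 0.1985]
ft_force: [0.3, 1.1, 1.3]
grip_width: 1.001
grasp_force: 0.0
frac [-0.635 -0.274 -0.005] yaw -0.003 at [0.5955 0.3184 0.1985] 89.8 F [0.35 1.13 1.31] t 8.1667 w 1.001 0.0
```

```bash
python3 -m crank '[[-0.08,-0.03,0,0],[-0.17,-0.07,0,0],[-0.26,-0.11,0,0],[-0.35,-0.15,0,0],[-0.44,-0.19,0,0]]' >/dev/null
python3 -m crank '[[-0.08,-0.04,0,0],[-0.15,-0.07,0,0],[-0.18,-0.08,0,0],[-0.18,-0.08,0,0],[-0.18,-0.08,0,0]]' >/dev/null
python3 go.py 0.485 0.065 0.048 90
python3 - <<'E'
from h import *
c=imaging.camera("wrist"); t=imaging.camera("top")
cv2.imwrite("pics/w3.png",np.hstack([c["color"],t["color"][100:,80:368]])[:,:,::-1] if 0 else cv2.resize(np.hstack([c["color"],t["color"]]),(800,300))[:,:,::-1])
hsv=cv2.cvtColor(c["color"],cv2.COLOR_RGB2HSV)
m=cv2.inRange(hsv,(10,110,60),(25,255,255))
for k in cv2.findContours(m,cv2.RETR_EXTERNAL,cv2.CHAIN_APPROX_NONE)[0]:
    if cv2.contourArea(k)>800:
        (u,v),r=cv2.minEnclosingCircle(k);print(u,v,r,onplane(c,u,v,.072),onplane(c,u+r,v,.072))
E
```

```text
frac [-0.013 -0.005  0.37 ] yaw -0.005 at [0.4869 0.0703 0.1961] 89.7 F [ 0.05  0.44 -0.46] t 9.0 w 1.003 0.0
329.50775146484375 310.04302978515625 23.68861961364746 [ 0.56265898 -0.0625434   0.072     ] [ 0.58782623 -0.06275123  0.072     ]
256.272216796875 193.25128173828125 31.542037963867188 [0.48584566 0.06685126 0.072     ] [0.51526193 0.06666527 0.072     ]
```

View pics/w3.png

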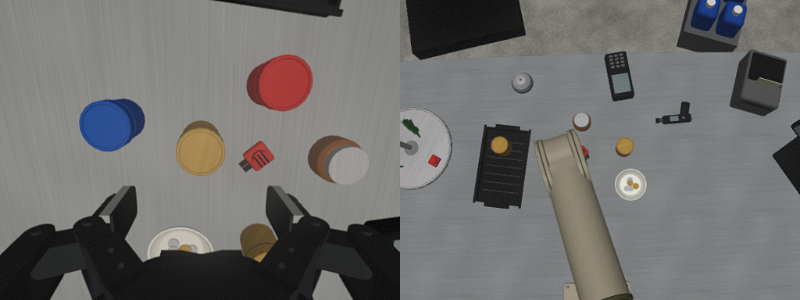

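The composite shows the first tin upright in the tray, and the second tin centred ahead of the fingers at (256,193) in the wrist image. The clip sits just right of it, below fingertip height.

```bash
python3 -m crank '[[-0.005,-0.002,0.08,0],[-0.008,-0.002,0.17,0],[-0.008,-0.002,0.26,0],[-0.008,-0.002,0.34,0],[-0.008,-0.002,0.37,0]]' 1 50 >/dev/null
python3 -m crank '[[0,0,0,0],[0,0,0,0],[0,0,0,0]]' | grep -E "pos|ft"
python3 -m crank '[[0,0,0,0],[0,0,0,0],[0,0,0,0],[0,0,0,0],[0,0,0,0]]' -1 50 >/dev/null
python3 -m crank '[[0,0,0,0],[0,0,0,0]]' | grep -E "pos|ft|wid|gras"
python3 -m crank '[[0,0,-0.03,0],[0,0,-0.08,0],[0,0,-0.14,0],[0,0,-0.18,0],[0,0,-0.2,0]]' >/dev/null
for i in 1 2 3 4; do python3 -m crank '[[0,0,0,0],[0,0,0,0]]'|grep -E "ft|pos|grasp"; done; python3 go.py 0.459 0.333 0.2 90
```

```text
position: [0.4873, 0.0682, 0.049]
ft_force: [-0.1, -0.2, 0.1]
position: [0.4865, 0.0674, 0.0486]
ft_force: [-3.4, -0.1, 10.2]
grip_width: 0.693
grasp_force: 52.2
position: [0.4855, 0.067, 0.1268]
ft_force: [0.8, -0.1, -8.6]
grasp_force: 57.4
position: [0.485, 0.0672, 0.1259]
ft_force: [-1.4, 0.3, -8.2]
grasp_force: 57.4
position: [0.4855, 0.0673, 0.1264]
ft_force: [1.0, 0.0, -7.2]
grasp_force: 57.4
position: [0.4858, 0.0674, 0.1269]
ft_force: [0.2, 0.0, -7.7]
grasp_force: 57.4
frac [ 0.664 -0.069 -0.183] yaw -0.003 at [0.4858 0.0674 0.1269] 89.8 F [ 0.23  0.02 -7.73] t 11.4333 w 0.69 57.40052103996277
```

About 7.9 N: this is the full tin. I'll set it back down, place the third tin in the tray, then return for it.

```bash
python3 -m crank '[[0,0,0.05,0],[0,0,0.11,0],[0,0,0.16,0],[0,0,0.185,0],[0,0,0.185,0]]' >/dev/null
python3 -m crank '[[0,0,0.004,0],[0,0,0.008,0],[0,0,0.008,0],[0,0,0.008,0]]'| grep -E "pos|ft"
```

```text
position: [0.4865, 0.0674, 0.0508]
ft_force: [0.8, -0.9, -6.8]
```

```bash
python3 -m crank '[[0,0,0.003,0],[0,0,0.005,0],[0,0,0.005,0]]'| grep -E "pos|ft"
python3 -m crank '[[0,0,0.002,0],[0,0,0.002,0]]'| grep -E "pos|ft"
```

```text
position: [0.4863, 0.0673, 0.0487]
ft_force: [-2.9, -0.7, 2.5]
position: [0.4864, 0.0673, 0.0486]
ft_force: [-8.4, -0.9, 15.7]
```

```bash
python3 -m crank '[[0,0,0,0],[0,0,0,0],[0,0,0,0],[0,0,0,0],[0,0,0,0]]' 1 >/dev/null
python3 -m crank '[[0,0,-0.03,0],[0,0,-0.1,0],[0,0,-0.19,0],[0,0,-0.28,0],[0,0,-0.37,0]]' | grep -E "pos|ft|wid|gras"
python3 go.py 0.585 -0.112 0.2 90
```

```text
position: [0.4854, 0.0677, 0.1976]
ft_force: [1.2, -0.9, 0.5]
grip_width: 0.999
grasp_force: 0.0
frac [-0.449  0.25  -0.006] yaw -0.003 at [0.4854 0.0677 0.1976] 89.8 F [ 1.17 -0.91  0.52] t 13.4333 w 0.999 0.0
```

```bash
python3 -m crank '[[-0.08,0.04,0,0],[-0.16,0.09,0,0],[-0.25,0.14,0,0],[-0.34,0.19,0,0],[-0.42,0.235,0,0]]' >/dev/null
python3 -m crank '[[-0.03,0.015,0,0],[-0.03,0.015,0,0],[-0.03,0.015,0,0],[-0.03,0.015,0,0]]' >/dev/null
python3 go.py 0.585 -0.112 0.048 90
python3 - <<'E'
from h import *
c=snap("wrist","w4")
hsv=cv2.cvtColor(c["color"],cv2.COLOR_RGB2HSV)
m=cv2.inRange(hsv,(10,110,60),(25,255,255))
for k in cv2.findContours(m,cv2.RETR_EXTERNAL,cv2.CHAIN_APPROX_NONE)[0]:
    if cv2.contourArea(k)>800:
        (u,v),r=cv2.minEnclosingCircle(k);print(u,v,r,onplane(c,u,v,.072),onplane(c,u+r,v,.072))
E
```

```text
frac [-0.002 -0.     0.369] yaw -0.002 at [ 0.585  -0.1113  0.1956] 89.9 F [0.5  1.23 0.1 ] t 14.1833 w 1.001 0.0
254.01370239257812 186.13845825195312 31.918682098388672 [ 0.5817342  -0.10762396  0.072     ] [ 0.61122964 -0.10770876  0.072     ]
161.0 11.5 27.681320190429688 [0.50949598 0.03427316 0.072     ] [0.53124775 0.03420242 0.072     ]
```

```bash
python3 -m crank '[[0.003,-0.003,0.08,0],[0.006,-0.006,0.17,0],[0.006,-0.006,0.26,0],[0.006,-0.006,0.34,0],[0.006,-0.006,0.37,0]]' 1 50 >/dev/null
python3 -m crank '[[0,0,0,0],[0,0,0,0],[0,0,0,0]]' | grep -E "pos|ft"
python3 -m crank '[[0,0,0,0],[0,0,0,0],[0,0,0,0],[0,0,0,0],[0,0,0,0]]' -1 50 >/dev/null
python3 -m crank '[[0,0,0,0],[0,0,0,0]]' | grep -E "pos|ft|wid|gras"
python3 -m crank '[[0,0,-0.04,0],[0,0,-0.12,0],[0,0,-0.21,0],[0,0,-0.3,0],[0,0,-0.38,0]]' >/dev/null
for i in 1 2 3 4; do python3 -m crank '[[0,0,0,0],[0,0,0,0]]'|grep -E "ft|pos|grasp"; done; python3 go.py 0.459 0.333 0.2 90
```

```text
position: [0.5843, -0.1103, 0.0496]
ft_force: [0.4, 0.6, 1.6]
position: [0.5836, -0.1108, 0.0489]
ft_force: [-3.4, -0.5, 8.7]
grip_width: 0.69
grasp_force: 52.2
position: [0.5837, -0.1107, 0.2013]
ft_force: [0.7, 0.0, -4.3]
grasp_force: 55.2
position: [0.5818, -0.1106, 0.1974]
ft_force: [-0.2, -0.1, -3.2]
grasp_force: 55.2
position: [0.5823, -0.1105, 0.1979]
ft_force: [0.2, 0.2, -2.0]
grasp_force: 55.2
position: [0.5827, -0.1106, 0.1986]
ft_force: [-0.6, 0.8, -2.9]
grasp_force: 55.2
frac [ 1.108 -0.313 -0.003] yaw -0.003 at [ 0.5827 -0.1106  0.1986] 89.8 F [-0.6   0.79 -2.93] t 16.5667 w 0.69 55.17678737640381
```

About 3 N, light. It goes to the tray's near slot.

```bash
python3 -m crank '[[0.04,-0.01,0,0],[0.11,-0.03,0,0],[0.2,-0.05,0,0],[0.29,-0.08,0,0],[0.38,-0.11,0,0]]' >/dev/null
python3 -m crank '[[0.09,-0.03,0,0],[0.18,-0.06,0,0],[0.27,-0.09,0,0],[0.36,-0.11,0,0],[0.44,-0.13,0,0]]' >/dev/null
python3 -m crank '[[0.09,-0.02,0,0],[0.17,-0.04,0,0],[0.23,-0.06,0,0],[0.27,-0.07,0,0],[0.29,-0.075,0,0]]' >/dev/null
python3 -m crank '[[0,0,0,0],[0,0,0,0],[0,0,0,0]]' | grep -E "pos|ft"
python3 go.py 0.459 0.333 0.06 90; python3 - <<'E'
from h import *
snap("wrist","w5")
E
```

```text
position: [0.4592, 0.3323, 0.1989]
ft_force: [-0.9, -1.1, -2.8]
frac [ 0.002 -0.001  0.347] yaw -0.005 at [0.4592 0.3323 0.1989] 89.7 F [-0.93 -1.14 -2.82] t 18.0667 w 0.689 55.17714858055115
```

View pics/w5.png

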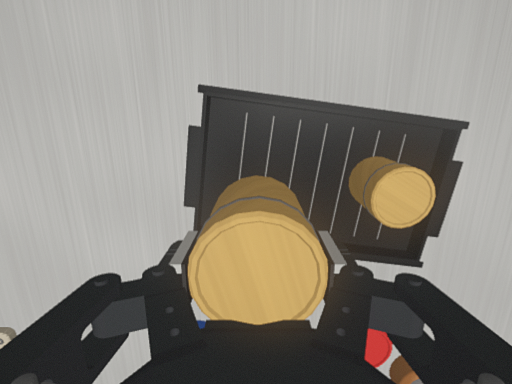

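The first tin stands centred in its half of the tray at (395,195). The held tin is upright above the other half at (258,265), so I'm lowering it.

```bash
python3 -m crank '[[0,0,0.06,0],[0,0,0.14,0],[0,0,0.23,0],[0,0,0.31,0],[0,0,0.345,0]]' >/dev/null
python3 -m crank '[[0,0,0,0],[0,0,0.005,0],[0,0,0.01,0],[0,0,0.01,0]]'| grep -E "pos|ft"
```

```text
position: [0.4595, 0.3344, 0.0588]
ft_force: [0.0, 0.2, -2.8]
```

```bash
python3 -m crank '[[0,0,0.003,0],[0,0,0.006,0],[0,0,0.006,0]]'| grep -E "pos|ft"
```

```text
position: [0.4586, 0.3339, 0.0551]
ft_force: [-0.5, -1.7, -3.6]
```

```bash
python3 -m crank '[[0,0,0.003,0],[0,0,0.005,0],[0,0,0.005,0]]'| grep -E "pos|ft"
python3 -m crank '[[0,0,0.002,0],[0,0,0.002,0]]'| grep -E "pos|ft"
```

```text
position: [0.4585, 0.3339, 0.053]
ft_force: [-0.7, -1.0, 1.2]
position: [0.4585, 0.334, 0.0529]
ft_force: [-4.4, -4.1, 10.8]
```

```bash
python3 -m crank '[[0,0,0,0],[0,0,0,0],[0,0,0,0],[0,0,0,0],[0,0,0,0]]' 1 >/dev/null
python3 -m crank '[[0,0,-0.03,0],[0,0,-0.1,0],[0,0,-0.19,0],[0,0,-0.28,0],[0,0,-0.36,0]]' | grep -E "pos|ft|wid|gras"
python3 go.py 0.486 0.067 0.2 90
```

```text
position: [0.4582, 0.3342, 0.199]
ft_force: [0.7, 0.1, 0.1]
grip_width: 0.998
grasp_force: 0.0
frac [-0.668  0.072 -0.003] yaw -0.003 at [0.4582 0.3342 0.199 ] 89.8 F [0.66 0.12 0.15] t 20.3667 w 0.998 0.0
```

```bash
python3 -m crank '[[-0.08,0.01,0,0],[-0.17,0.02,0,0],[-0.26,0.03,0,0],[-0.35,0.04,0,0],[-0.44,0.05,0,0]]' >/dev/null
python3 -m crank '[[-0.08,0.01,0,0],[-0.16,0.02,0,0],[-0.21,0.022,0,0],[-0.225,0.022,0,0],[-0.225,0.022,0,0]]' >/dev/null
python3 -m crank '[[0,0,0,0],[0,0,0,0]]' >/dev/null
python3 go.py 0.486 0.067 0.048 90
python3 - <<'E'
from h import *
c=snap("wrist","w6")
hsv=cv2.cvtColor(c["color"],cv2.COLOR_RGB2HSV)
m=cv2.inRange(hsv,(10,110,60),(25,255,255))
for k in cv2.findContours(m,cv2.RETR_EXTERNAL,cv2.CHAIN_APPROX_NONE)[0]:
    if cv2.contourArea(k)>800:
        (u,v),r=cv2.minEnclosingCircle(k);print(u,v,r,onplane(c,u,v,.072),onplane(c,u+r,v,.072))
E
```

```text
frac [-0.007 -0.     0.371] yaw -0.001 at [0.4861 0.0696 0.1963] 89.9 F [-0.67  0.38 -0.03] t 21.3667 w 0.998 0.0
257.54205322265625 192.77102661132812 31.458879470825195 [0.48616114 0.06667282 0.072     ] [0.51550506 0.06660295 0.072     ]
```

```bash
python3 -m crank '[[-0.005,0,0.08,0],[-0.007,0,0.17,0],[-0.007,0,0.26,0],[-0.007,0,0.34,0],[-0.007,0,0.37,0]]' 1 60 >/dev/null
python3 -m crank '[[0,0,0,0],[0,0,0,0],[0,0,0,0]]' | grep -E "pos|ft"
python3 -m crank '[[0,0,0,0],[0,0,0,0],[0,0,0,0],[0,0,0,0],[0,0,0,0]]' -1 60 >/dev/null
python3 -m crank '[[0,0,0,0],[0,0,0,0]]' | grep -E "pos|ft|wid|gras"
python3 -m crank '[[0,0,-0.04,0],[0,0,-0.12,0],[0,0,-0.21,0],[0,0,-0.3,0],[0,0,-0.39,0]]' >/dev/null
python3 -m crank '[[0,0,-0.05,0],[0,0,-0.09,0],[0,0,-0.12,0],[0,0,-0.12,0],[0,0,-0.12,0]]' >/dev/null
for i in 1 2 3; do python3 -m crank '[[0,0,0,0],[0,0,0,0],[0,0,0,0],[0,0,0,0]]'|grep -E "ft|pos|grasp"; done
python3 - <<'E'
from h import *
a=snap("scene","s9"); t=imaging.camera("top")
cv2.imwrite("pics/end.png",cv2.resize(np.hstack([a["color"],t["color"]]),(800,300))[:,:,::-1])
E
```

```text
position: [0.4876, 0.0657, 0.0498]
ft_force: [-0.0, 0.7, -0.1]
position: [0.4869, 0.065, 0.0494]
ft_force: [-3.6, 0.5, 11.8]
grip_width: 0.69
grasp_force: 62.6
position: [0.4859, 0.0649, 0.2512]
ft_force: [0.3, -0.3, -7.1]
grasp_force: 69.0
position: [0.4862, 0.065, 0.2519]
ft_force: [0.2, 0.5, -6.9]
grasp_force: 69.0
position: [0.4863, 0.065, 0.2519]
ft_force: [0.5, -0.2, -7.4]
grasp_force: 69.0
```

View pics/end.png

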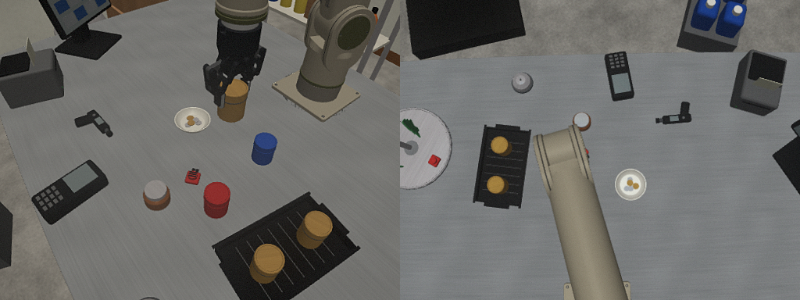

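Both light tins stand upright in the tray at (267,262) and (315,229) in the scene half. The full tin is held upright with its underside about 0.20 m up, and the bystanders haven't moved.

```bash
python3 -c "from workcell import manip; print(manip.hand_in())"
```

```text
the job is handed in; nothing more can be done
None
```

I handed the job in with the two lighter tins (about 2.5 N and 3 N) standing upright in the tray and the full one (about 7.5 N) held upright in the gripper, its underside about 20 cm above the counter; the hand-in returned no verdict.

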